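Check the letter feeder's feed gap with the green gauge

TASK

Check the feed gap of the letter feeder: take the gauge with the green grip out of its stand, lower its blade into the gap in the top of the feeder while holding it (do not drop it in from above) until its collar rests on the feeder, then let go and leave it standing there. Leave the orange and the blue gauge in the stand.

Things in the scene. Friction and masses are not known exactly. Their poses are not given: they have to be found in the camera images.
- gauge_green: Gauge to use, 105-210 g, upright in a stand pocket. Bottom up: steel blade 8 (x) x 40 (y) x 55 mm, collar plate 48 x 72 x 6, green grip 16 (x) x 32 (y) from z 61 to 111 mm. Origin: middle of the blade's lower edge; x across the thickness, y along the width, z up; both ways round alike. Grip it across its thickness: room is free there. Starts 15 mm above the table; lift over 55 mm to clear the stand.
- gap (a point): Middle of the gap's mouth in the flat top of the letter feeder (fixed, grey and white, 200 x 220 mm, 100 mm high, left or right of the stand). Gap 20 mm wide (x), 60 long (y), 80 deep, z up; black lips flare to 32 wide in the top 14 mm. The green gauge fits with its x, y along the gap's, either way round; seated, its collar rests on the top and its origin is 55 mm below this point.
- gauge_orange: Gauge with orange grip, to be left alone: like the green one, same frame, blade 5 mm thick. The fixed wooden stand is 85 x 270 mm, 70 mm high, with three pockets in a row, 85 mm apart along the gauges' y; the three gauges stand in them in any order, collars on its top, a few mm of play.
- gauge_blue: Gauge with blue grip, to be left alone, in another pocket of the stand: like the green one, same frame, blade 11 mm thick.
Mind the look-alikes: they are no part of the job. Leave any black, pink or yellow look-alike of the gauge_green alone.

How it is judged:
By the outcome, as a careful person would: the job done as asked, in the order asked, and still so for the second after the job is handed in, with the robot touching nothing.
It also fails if it takes over 42 s, if anything falls off the work surface, if the arm or the gripper's body presses on something with over 40 N, if the wrist force passes 120 N, or if a joint passes its speed limit or range.

ROBOT

A 6-joint arm with a two-finger parallel gripper is mounted at the origin on the work surface. World frame = base frame: x ahead of the robot, y to its left, z up, the work surface at z = 0. Lengths are in m, angles in rad, forces in N, time in s.
With the tool pointing down it reaches from about 0.375 to 0.9 m from the base axis. Payload 3.1 kg.
Tool frame: the origin (TCP) lies midway between the tips of the shut fingers; the grasp point (between the pads) lies 19 mm behind it (grip_depth is the distance from the TCP to the grasp point, in m); y points along the fingers, z is the direction in which the jaws open and shut, and the axes are right-handed (so a half turn about y gives the same grasp; the last joint's range is limited). The gripper opens to 85 mm and grips with 20 to 120 N. Pads are 22 mm wide; open, the fingers measure 114 mm over their backs; the gripper's body (76 mm by 85 mm) begins 54 mm behind the grasp point. The pads swing forward as they close: fully open they stand 13 mm farther back than shut.
Start: joints at [1.048, 0.527, 1.433, -0, 1.181, -0.178], TCP at [0.211, 0.588, 0.231] pointing down, gripper open.
Joint ranges: [-3.08, 3.08], [-0.75, 2.2], [0.22, 2.44], [-1.43, 4.57], [0, 2.65], [-2.85, 2.85]. Speed limits (rad/s): [2.79, 2.79, 3.14, 3.14, 3.14, 3.14].

INTERFACE

Orientations are given as a unit quaternion [x, y, z, w].
In Python, from station import sense, snapshot, camera_model, sign_off, grip_depth gives the robot as it stands.
- The arm moves only by the tool play_rows, never from a script. Its argument "deltas" is a list of rows, each a list of 6 numbers: the shift along the tool's x, y, z in m, then the turn, a rotation vector about the tool's x, y, z in rad. A call has 1 to 12 rows; each row is the pose to reach, as a shift and turn from the pose commanded when the call began, along the tool's axes at that moment; what a row does not reach only later rows make up. A row lasts 1/10 s, in which the tool goes at most 50 mm and 8.59 degrees, less where a joint would pass 70% of its speed; a pose out of reach is approached as far as the arm can. A call with a gripper value outside its range is refused whole. "gripper" is the finger opening in m, from 0 to 0.0854, set as the call begins (left out, the last holds). The fingers move at their own pace and stop on an object; "force" is the grip in N (left out, the last holds). Time passes only in rows, so rows that repeat a pose let the fingers close. It gives the time, the measured TCP pose, the force and the opening at its end, in the units of the state.
- sense(): the state, without advancing time (a new reading comes with each control period).
- snapshot(name): name is "side" or "top"; returns the picture (400x640x3 uint8, red, green, blue); there is no depth.
- camera_model(name): a dict with "fx", "fy", "cx", "cy" (pixels), "distortion" ([k1, k2, p1, p2, k3] as OpenCV has them; the pictures are not rectified), "camera_from_world" (4x4, takes a point from world to camera coordinates). Camera axes: x right, y up, looking along -z (the intrinsics and any distortion apply to the point x, -y, -z); pixel columns grow to the right and rows downward; lengths in m; the calibration is good to about 2 mm. A picture is of the moment at which its call begins. camera_model takes no time and is no camera call.
- sign_off(): hands the job in, once; it reports no verdict.
The state is a dict: "t": time; "q": joint angles; "qd": joint speeds; "tau": joint torques, N m; "tcp_pos": TCP position; "tool_rot": TCP orientation; "force": force on the tool from outside, world axes, zero at the start; "ft_torque": the same for the moment, N m; "finger_gap": opening from 0.0 (shut) to 1.0 (fully open).
Only numpy, scipy, OpenCV 4.12 (cv2) and the standard library are available. Lean on these libraries where they do the work, as an engineer would, in place of code of your own. Each camera call takes 0.05 s, during which the arm holds its last target.

## Working session

There is one attempt and no reset: what is moved stays moved. The work goes in short steps, Python scripts to look and compute and a tool call to move; the robot and the scene stay as the last step left them, time stands still between calls to the robot, and variables do not carry over. Pictures are saved under pics/ and viewed, and the job is handed in when it is done.

Besides the shell and the picture viewer there is one more tool, called after "Request:" by a JSON object that holds its "op" and its "data". play_rows: Moves the arm, as the interface text tells. Its arguments: {"type":"object","properties":{"deltas":{"type":"array"},"gripper":{"type":"number"},"force":{"type":"number"}},"required":["deltas"]}

```bash
mkdir -p pics; python3 - <<'E'
from station import *
import cv2,json
for n in("top","side"):
    cv2.imwrite(f"pics/{n}0.png",snapshot(n)[:,:,::-1]); 
    m=camera_model(n);print(n,m)
s=sense();print(s,grip_depth)
E
```

```text
top {'fx': 401.1999286896245, 'fy': 401.1999286896245, 'cx': 321.25925680233416, 'cy': 202.3551559128856, 'distortion': array([-0.08175925,  0.        ,  0.        ,  0.        ,  0.        ]), 'camera_from_world': array([[-0.01167075, -0.9998982 ,  0.00820828,  0.02709524],
       [ 0.98426574, -0.01004012,  0.17640901, -0.56782352],
       [-0.17630864,  0.01013795,  0.98428273, -1.03200989],
       [ 0.        ,  0.        ,  0.        ,  1.        ]])}
side {'fx': 459.26168823681223, 'fy': 459.26168823681223, 'cx': 320.1837545881721, 'cy': 199.2747504578342, 'distortion': array([-0.08509763,  0.        ,  0.        ,  0.        ,  0.        ]), 'camera_from_world': array([[-0.98765995, -0.15531869, -0.02009787,  0.586266  ],
       [ 0.0637232 , -0.51576299,  0.85435818, -0.08561256],
       [-0.14306353,  0.84253466,  0.51929585, -1.06680284],
       [ 0.        ,  0.        ,  0.        ,  1.        ]])}
{'t': 0.1, 'q': array([ 1.04852760e+00,  5.28348104e-01,  1.43376946e+00, -1.96074898e-05,
        1.18139403e+00, -1.78485652e-01]), 'qd': array([ 0.00046606, -0.00204623, -0.00261987,  0.00011345, -0.00025809,
       -0.001037  ]), 'tau': array([-2.31372860e-04, -4.43303704e+01, -1.78583872e+01, -2.12579635e-04,
        3.88257133e-03, -2.71825293e-06]), 'tcp_pos': array([0.21030247, 0.58787802, 0.23044839]), 'tool_rot': array([ 0.6973257 , -0.12117221,  0.1207185 , -0.69604685]), 'force': array([-0.40576083,  0.69257976,  0.28318323]), 'ft_torque': array([-0.0130329 , -0.02479594, -0.03231301]), 'finger_gap': 1.0001511316966087} 0.0187
```

View pics/top0.png

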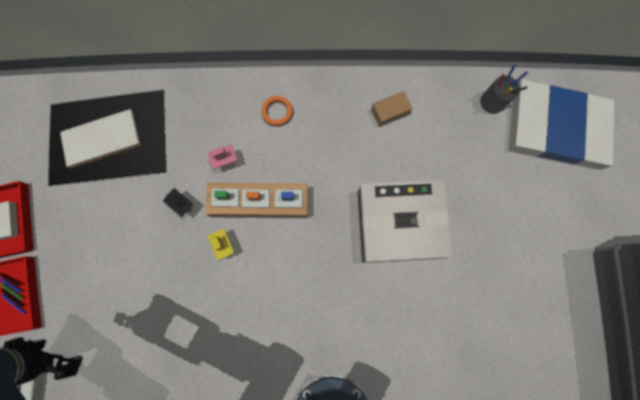

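View pics/side0.png

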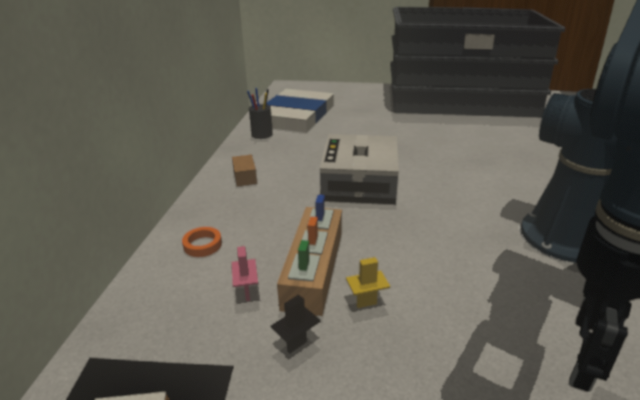

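Top view: candidates are the green gauge in the stand at (223,195), orange (255,196), blue (290,196), and loose look-alikes pink (223,156), black (179,203), yellow (221,244). By the description I choose the one at (223,195). The feeder gap is at about (405,220). Next come close crops and the measurements.

```bash
cat > h.py <<'E'
import numpy as np,cv2
from station import *
def KD(m): return np.array([[m['fx'],0,m['cx']],[0,m['fy'],m['cy']],[0,0,1]]),np.array(m['distortion'])
F=np.diag([1,-1,-1.])
def ray(m,px):
    K,D=KD(m); u=cv2.undistortPoints(np.array(px,float).reshape(-1,1,2),K,D).reshape(-1,2)
    T=m['camera_from_world'];R=T[:3,:3];o=-R.T@T[:3,3]
    d=np.c_[u,np.ones(len(u))]@F@R
    return o,d
def onz(m,px,z):
    o,d=ray(m,px); return o+d*((z-o[2])/d[:,2])[:,None]
def proj(m,P):
    K,D=KD(m);T=m['camera_from_world'];R=F@T[:3,:3];t=F@T[:3,3]
    return cv2.projectPoints(np.array(P,float).reshape(-1,1,3),cv2.Rodrigues(R)[0],t,K,D)[0].reshape(-1,2)
E
python3 - <<'E'
from h import *
a=cv2.imread('pics/top0.png');b=cv2.imread('pics/side0.png')
c1=cv2.resize(a[175:225,200:315],None,fx=6.5,fy=6.5,interpolation=2)
c2=cv2.resize(a[175:270,350:460],None,fx=6,fy=6,interpolation=2)
c3=cv2.resize(b[190:320,230:400],None,fx=4.5,fy=4.5,interpolation=2)
c4=cv2.resize(b[125:205,310:410],None,fx=7,fy=7,interpolation=2)
for i,c in enumerate((c1,c2,c3,c4)): cv2.imwrite(f'pics/c{i}.png',c)
for n,im in(('top',a),('side',b)):
    m=camera_model(n);h=cv2.cvtColor(im,cv2.COLOR_BGR2HSV)
    for nm,lo,hi in(('g',50,75),('o',4,14),('b',105,130)):
        k=cv2.inRange(h,(lo,110,50),(hi,255,255))
        N,_,st,ce=cv2.connectedComponentsWithStats(k)
        for i in range(1,N):
            if st[i,4]>25: print(n,nm,st[i],ce[i].round(1),onz(m,ce[i],.126)[0].round(4))
E
```

```text
top g [216 192  11   5  51] [220.8 194. ] [0.5786 0.2749 0.126 ]
top g [  3 285  19  14  54] [ 11.7 291.6] [0.3322 0.8106 0.126 ]
top o [262  96  30  30 419] [276.5 110.2] [0.8016 0.1364 0.126 ]
top o [247 192  13   8  92] [252.9 195.3] [0.5742 0.1934 0.126 ]
top b [ 547   87   40   73 2426] [566.6 122.9] [ 0.767  -0.6471  0.126 ]
top b [282 193  11   6  58] [287.  195.2] [0.5738 0.1075 0.126 ]
top b [  2 279  18  13  58] [ 10.7 285.5] [0.3476 0.8151 0.126 ]
top b [  3 295  21  18  56] [ 13.1 303.2] [0.3033 0.8041 0.126 ]
side g [299 242   9   8  52] [303.  245.5] [0.5792 0.2801 0.126 ]
side o [434   0  10   6  30] [439.1   2.9] [ 0.1243 -2.8221  0.126 ]
side o [445   0  40   8 141] [466.6   3.7] [-0.0795 -2.815   0.126 ]
side o [486   0  30   9 142] [500.1   3.8] [-0.3349 -2.8604  0.126 ]
side o [ 529    0   70   91 1630] [569.7  43.6] [-0.4437 -1.5369  0.126 ]
side o [583  31  10  29  75] [587.5  47.1] [-0.5121 -1.4757  0.126 ]
side o [307 217  11  27 227] [312.1 228.9] [0.5716 0.225  0.126 ]
side o [182 227  39  30 790] [201.4 241. ] [0.7733 0.292  0.126 ]
side b [268  97  55  12 398] [295.6 102.4] [ 0.7506 -0.4886  0.126 ]
side b [317 195   7   9  47] [320.  198.9] [0.5739 0.1119 0.126 ]
```

View pics/c0.png

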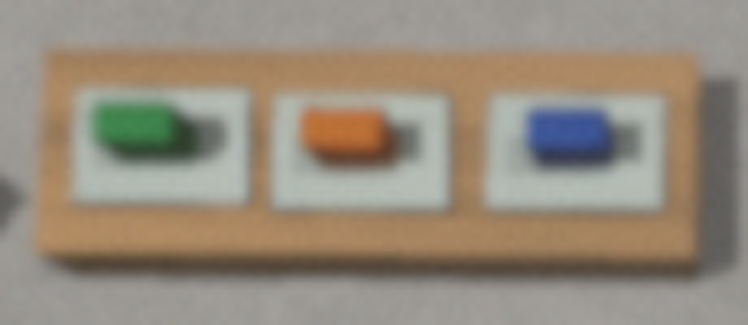

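View pics/c1.png

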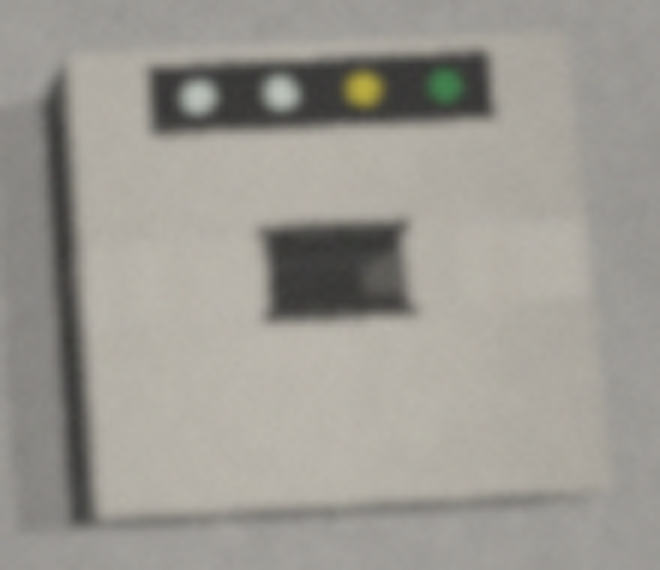

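View pics/c2.png

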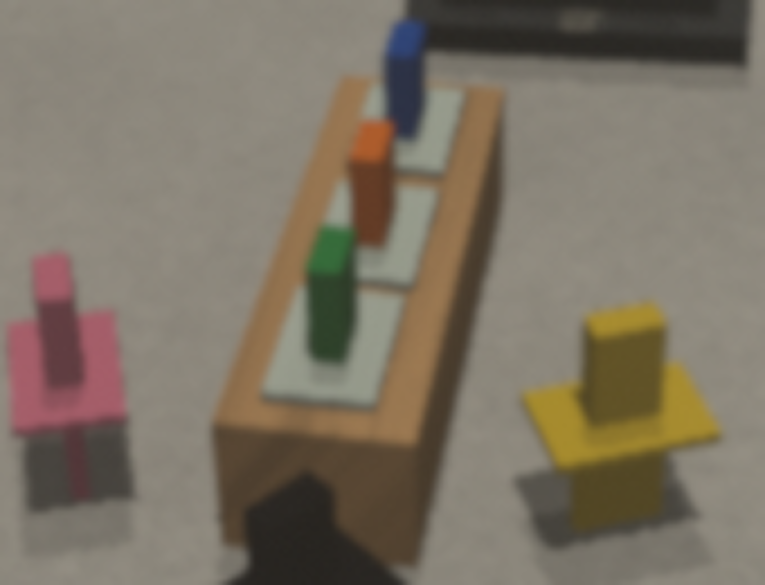

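View pics/c3.png

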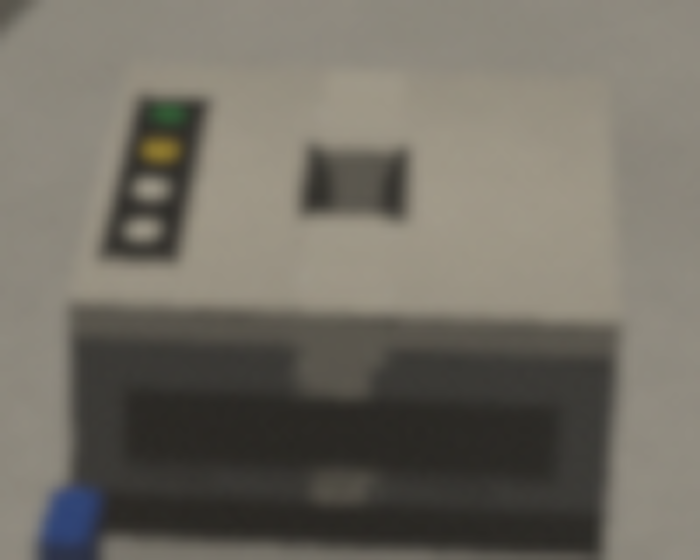

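The crops show the green-gripped gauge in the stand's left pocket, upright, with its collar on top; the orange and blue gauges are separate from it. The gap's mouth shows as a dark rectangle in the feeder top, crop corners around (262,232) to (415,312). Next I turn the corners into positions.

```bash
python3 - <<'E'
from h import *
def go(n,lab,c,x0,y0,s,z):
    m=camera_model(n);c=(np.array(c)+.5)/s-.5+[x0,y0]
    P=onz(m,c,z)[:,:2]
    e=P[1]-P[0]+P[2]-P[3]; f=P[3]-P[0]+P[2]-P[1]
    ang=lambda v:np.degrees(np.arctan2(v[1],v[0]))
    print(n,lab,'mid',P.mean(0).round(4),'sizes',np.linalg.norm(e)/2,np.linalg.norm(f)/2,'ang',ang(e),ang(f))
go('top','collar',[(75,88),(252,90),(250,204),(72,203)],200,175,6.5,.076)
go('top','collarO',[(273,94),(450,95),(450,210),(272,210)],200,175,6.5,.076)
go('top','collarB',[(488,95),(664,95),(664,210),(486,208)],200,175,6.5,.076)
go('top','stand',[(45,50),(698,54),(697,258),(37,250)],200,175,6.5,.07)
go('top','griptop',[(95,103),(172,103),(177,138),(100,140)],200,175,6.5,.126)
go('top','gap',[(262,232),(405,222),(415,312),(268,320)],350,175,6,.1)
go('top','feeder',[(66,55),(570,33),(608,490),(95,520)],350,175,6,.1)
go('side','gap',[(310,148),(408,148),(406,218),(300,215)],310,125,7,.1)
go('side','feeder',[(130,65),(607,75),(622,325),(72,305)],310,125,7,.1)
go('side','collar',[(303,290),(405,292),(377,408),(262,400)],230,190,4.5,.076)
go('side','griptop',[(320,228),(355,230),(345,272),(308,268)],230,190,4.5,.126)
E
```

```text
top collar mid [0.5804 0.277 ] sizes 0.07287333986808375 0.047494357414910204 ang -91.09935834881885 -179.43160955518604
top collarO mid [0.5771 0.1956] sizes 0.07234633553719307 0.047779692543207276 ang -90.76156366028899 -179.2281571780358
top collarB mid [0.5763 0.1085] sizes 0.07187870443927476 0.04710097794361045 ang -90.91448803816557 179.6773885610804
top stand mid [0.5781 0.1938] sizes 0.2694795175172964 0.08412064750306464 ang -91.12481670327247 179.7113613336382
top griptop mid [0.5806 0.2758] sizes 0.03014853105386596 0.014499846026095003 ang -89.87803546571216 -170.3094041296823
top gap mid [ 0.5115 -0.1952] sizes 0.06285305617318727 0.038451507339194564 ang -87.14967340248138 -177.5724404497592
top feeder mid [ 0.5117 -0.1948] sizes 0.22051810792152918 0.19928557008785616 ang -87.7867870272303 -178.53784183355896
side gap mid [ 0.511  -0.1956] sizes 0.03969294895329837 0.06259365264087971 ang -175.18211869064527 92.45492858139605
side feeder mid [ 0.5105 -0.1943] sizes 0.19894071679986694 0.22236184849468552 ang -177.0462939393695 92.3685408856209
side collar mid [0.5783 0.2796] sizes 0.0462687839383335 0.07528068311893506 ang -176.29446271983915 89.34221566864765
side griptop mid [0.5787 0.2784] sizes 0.015090294370305318 0.02809665011700615 ang 179.75024940998492 91.42299923774586
```

```bash
cat >> h.py <<'E'
from scipy.spatial.transform import Rotation as Ro
def delta(p,jaw_deg,st=None):
    s=st or sense();R=Ro.from_quat(s['tool_rot']);best=None
    for a in(jaw_deg,jaw_deg+180):
        a=np.radians(a);z=np.array([np.cos(a),np.sin(a),0]);y=np.array([0,0,-1.]);x=np.cross(y,z)
        T=Ro.from_matrix(np.c_[x,y,z]);w=(R.inv()*T).as_rotvec()
        d=R.inv().apply(np.array(p)-s['tcp_pos'])
        print('jaw',round(np.degrees(a)),'shift',d.round(4),'turn',w.round(4))
def st():
    s=sense();print('t',s['t'],'tcp',s['tcp_pos'].round(4),'gap',s['finger_gap'],'F',s['force'].round(2),'M',s['ft_torque'].round(3),'q',s['q'].round(3));print(Ro.from_quat(s['tool_rot']).as_matrix().round(4));return s
E
python3 - <<'E'
from h import *
st();delta([.58,.2775,.22],-1.0)
E
```

```text
t 0.1 tcp [0.2103 0.5879 0.2304] gap 1.0001511316966087 F [-0.41  0.69  0.28] M [-0.013 -0.025 -0.032] q [ 1.049  0.528  1.434 -0.     1.181 -0.178]
[[ 9.415e-01 -9.000e-04  3.370e-01]
 [-3.370e-01 -1.700e-03  9.415e-01]
 [-3.000e-04 -1.000e+00 -1.900e-03]]
jaw -1 shift [ 0.4527  0.0106 -0.1676] turn [1.8000e-03 1.2445e+00 9.0000e-04]
jaw 179 shift [ 0.4527  0.0106 -0.1676] turn [ 1.0000e-03 -1.8971e+00 -2.0000e-03]
```

Request:
{"op": "play_rows", "data": {"deltas": [[0.02, 0, -0.007, 0, 0.05, 0], [0.06, 0.001, -0.022, 0, 0.16, 0], [0.1, 0.002, -0.037, 0, 0.27, 0], [0.14, 0.003, -0.052, 0, 0.38, 0], [0.18, 0.004, -0.067, 0, 0.49, 0], [0.22, 0.005, -0.081, 0, 0.6, 0], [0.26, 0.006, -0.096, 0, 0.71, 0], [0.3, 0.007, -0.111, 0, 0.82, 0], [0.34, 0.008, -0.126, 0, 0.93, 0], [0.38, 0.009, -0.141, 0, 1.04, 0], [0.42, 0.01, -0.156, 0, 1.15, 0], [0.4527, 0.0106, -0.1676, 0.002, 1.2445, 0.001]], "gripper": 0.0854}}

```text
t: 1.3
tcp_pos: [0.5818, 0.2761, 0.2201]
tool_rot: [-0.494, 0.506, -0.505, 0.495]
force: [0.8, 1.0, -0.1]
finger_gap: 1.001
```

Request:
{"op": "play_rows", "data": {"deltas": [[0, 0, 0, 0, 0, 0], [0, 0, 0, 0, 0, 0], [0, 0, 0, 0, 0, 0]]}}

```text
t: 1.6
tcp_pos: [0.579, 0.2786, 0.2202]
tool_rot: [-0.496, 0.505, -0.503, 0.496]
force: [-0.5, 0.3, -0.8]
finger_gap: 1.001
```

```bash
python3 - <<'E'
from h import *
for n in("top","side"):
    im=snapshot(n)[:,:,::-1]; cv2.imwrite(f"pics/{n}1.png",im)
st();delta([.58,.2775,.084],-1.0)
E
```

```text
t 1.7 tcp [0.579  0.2791 0.2206] gap 1.0008979057070118 F [-0.21  0.45 -0.15] M [0.033 0.011 0.017] q [0.275 0.563 1.397 0.002 1.181 0.289]
[[-0.0154  0.      0.9999]
 [-0.9999  0.0018 -0.0154]
 [-0.0018 -1.      0.    ]]
jaw -1 shift [0.0018 0.1366 0.001 ] turn [-0.      0.0021 -0.0018]
jaw 179 shift [0.0018 0.1366 0.001 ] turn [-2.8000e-03 -3.1395e+00  0.0000e+00]
```

View pics/side1.png

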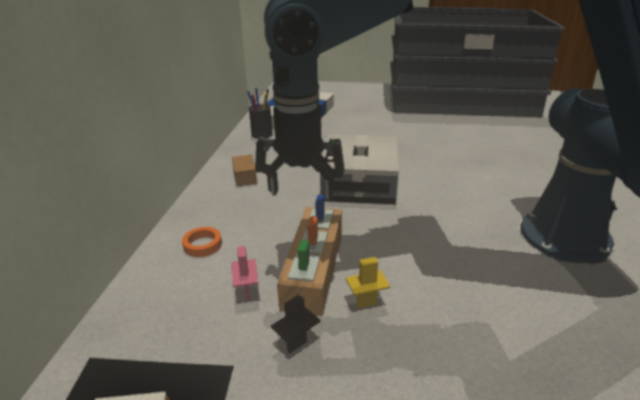

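The side view shows the open gripper above the stand, fingertips near (272,190) and (335,178), with the green grip below at (303,255). Opening the jaws to 50 mm will keep the fingers away from the pink look-alike. I descend in two parts.

Request:
{"op": "play_rows", "data": {"deltas": [[0.001, 0.015, 0.001, 0, 0, 0], [0.001, 0.035, 0.001, 0, 0.001, -0.001], [0.001, 0.05, 0.001, 0, 0.002, -0.002], [0.001, 0.065, 0.001, 0, 0.002, -0.002], [0.001, 0.075, 0.001, 0, 0.002, -0.002], [0.001, 0.08, 0.001, 0, 0.002, -0.002], [0.001, 0.08, 0.001, 0, 0.002, -0.002], [0.001, 0.08, 0.001, 0, 0.002, -0.002]], "gripper": 0.05}}

```text
t: 2.5
tcp_pos: [0.5818, 0.2774, 0.1412]
tool_rot: [0.495, -0.504, 0.505, -0.496]
force: [-0.5, 0.3, 0.8]
finger_gap: 0.583
```

```bash
python3 - <<'E'
from h import *
ims=[]
for n,(y,x) in(("top",(150,180)),("side",(160,230))):
    im=snapshot(n)[:,:,::-1]
    ims.append(cv2.resize(im[y:y+130,x:x+130],None,fx=3,fy=3,interpolation=2))
cv2.imwrite("pics/c5.png",np.hstack(ims))
s=st();delta([.58,.2775,.084],-1.0)
print(proj(camera_model('side'),[s['tcp_pos']]),proj(camera_model('top'),[s['tcp_pos']]))
E
```

```text
t 2.6 tcp [0.582  0.2774 0.1416] gap 0.5863648851074361 F [-0.75 -1.06  0.48] M [ 0.009  0.045 -0.015] q [ 2.720e-01  6.570e-01  1.461e+00 -1.000e-03  1.021e+00  2.920e-01]
[[-1.940e-02  2.700e-03  9.998e-01]
 [-9.998e-01  3.000e-04 -1.940e-02]
 [-3.000e-04 -1.000e+00  2.600e-03]]
jaw -1 shift [-0.0001  0.0576 -0.0022] turn [-0.0026 -0.0019 -0.0003]
jaw 179 shift [-0.0001  0.0576 -0.0022] turn [ 5.0000e-04  3.1396e+00 -4.2000e-03]
[[301.41057077 237.72624016]] [[218.39274274 191.41522433]]
```

View pics/c5.png

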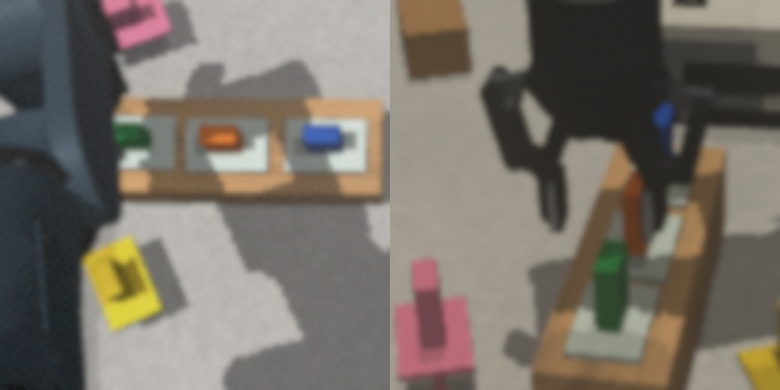

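Both crops: fingertips at about (286,235) and (317,237) in the side view straddle the green grip top at (304,243), and the projected TCP (301,238) agrees. Now down the rest.

Request:
{"op": "play_rows", "data": {"deltas": [[0, 0.01, -0.001, 0, 0, 0], [0, 0.02, -0.001, -0.001, 0, 0], [0, 0.03, -0.001, -0.002, 0, 0], [0, 0.04, -0.001, -0.002, 0, 0], [0, 0.05, -0.001, -0.002, 0, 0], [0, 0.057, -0.001, -0.002, 0, 0], [0, 0.057, -0.001, -0.002, 0, 0], [0, 0.057, -0.001, -0.002, 0, 0]]}}

```text
t: 3.4
tcp_pos: [0.5805, 0.2772, 0.0835]
tool_rot: [-0.495, 0.505, -0.505, 0.495]
force: [-0.4, 0.1, 0.2]
finger_gap: 0.584
```

Request:
{"op": "play_rows", "data": {"deltas": [[0, 0, 0, 0, 0, 0], [0, 0, 0, 0, 0, 0], [0, 0, 0, 0, 0, 0], [0, 0, 0, 0, 0, 0], [0, 0, 0, 0, 0, 0], [0, 0, 0, 0, 0, 0], [0, 0, 0, 0, 0, 0], [0, 0, 0, 0, 0, 0]], "gripper": 0.0, "force": 50}}

```text
t: 4.2
tcp_pos: [0.5808, 0.2773, 0.0844]
tool_rot: [-0.495, 0.505, -0.505, 0.495]
force: [-1.1, -0.4, 5.3]
finger_gap: 0.179
```

```bash
python3 - <<'E'
from h import *
im=snapshot("side")[:,:,::-1]
cv2.imwrite("pics/c6.png",cv2.resize(im[160:330,220:400],None,fx=3,fy=3,interpolation=2))
s=st();delta([.58,.2775,.23],-1.0)
E
```

```text
t 4.25 tcp [0.5808 0.2773 0.0844] gap 0.18182779935221874 F [-0.59 -0.61  5.13] M [-0.015  0.09   0.005] q [0.272 0.734 1.495 0.    0.913 0.291]
[[-1.950e-02 -1.000e-04  9.998e-01]
 [-9.998e-01  2.000e-04 -1.950e-02]
 [-2.000e-04 -1.000e+00 -1.000e-04]]
jaw -1 shift [-0.0002 -0.1456 -0.0008] turn [ 0.0001 -0.002  -0.0002]
jaw 179 shift [-0.0002 -0.1456 -0.0008] turn [3.0000e-04 3.1396e+00 1.0000e-04]
```

View pics/c6.png

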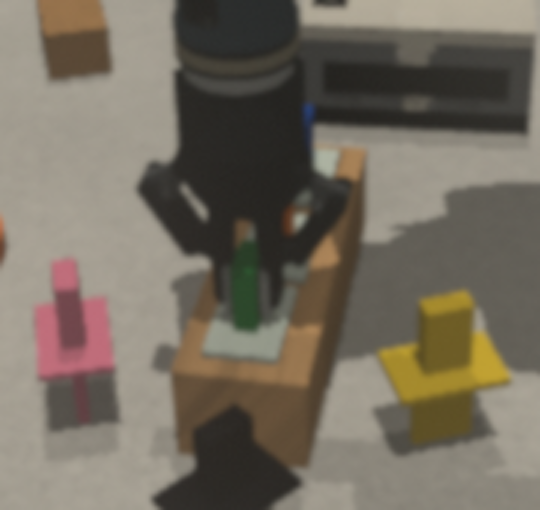

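The green grip sits between the pads (opening about 15.5 mm against a 16 mm grip). Lifting straight up.

Request:
{"op": "play_rows", "data": {"deltas": [[0, -0.004, 0, 0, 0, 0], [0, -0.012, 0, 0, 0, 0], [0, -0.024, 0, 0, 0, 0], [0, -0.038, 0, 0, 0, 0], [0, -0.052, 0, 0, 0, 0], [0, -0.066, 0, 0, 0, 0], [0, -0.082, 0, 0, 0, 0], [0, -0.1, 0, 0, 0, 0], [0, -0.12, 0, 0, 0, 0], [0, -0.138, 0, 0, 0, 0], [0, -0.15, 0, 0, 0, 0], [0, -0.15, 0, 0, 0, 0]]}}

```text
t: 5.45
tcp_pos: [0.5819, 0.2776, 0.2366]
tool_rot: [0.494, -0.504, 0.505, -0.496]
force: [-0.4, 0.5, -1.5]
finger_gap: 0.187
```

```bash
python3 - <<'E'
from h import *
im=snapshot("side")[:,:,::-1]
cv2.imwrite("pics/side2.png",im)
cv2.imwrite("pics/c7.png",cv2.resize(im[130:330,220:400],None,fx=3,fy=3,interpolation=2))
s=st();delta([.511,-.195,.234],2.3)
E
```

```text
t 5.5 tcp [0.581  0.2773 0.2349] gap 0.17997941088213013 F [ 0.05  0.1  -1.97] M [-0.026  0.012  0.031] q [0.272 0.549 1.38  0.    1.212 0.291]
[[-1.950e-02  1.200e-03  9.998e-01]
 [-9.998e-01  5.000e-04 -1.950e-02]
 [-5.000e-04 -1.000e+00  1.200e-03]]
jaw 2 shift [ 0.4736  0.0006 -0.0608] turn [-0.0012 -0.0596 -0.0005]
jaw 182 shift [ 0.4736  0.0006 -0.0608] turn [ 7.0000e-04  3.0819e+00 -1.8000e-03]
```

View pics/c7.png

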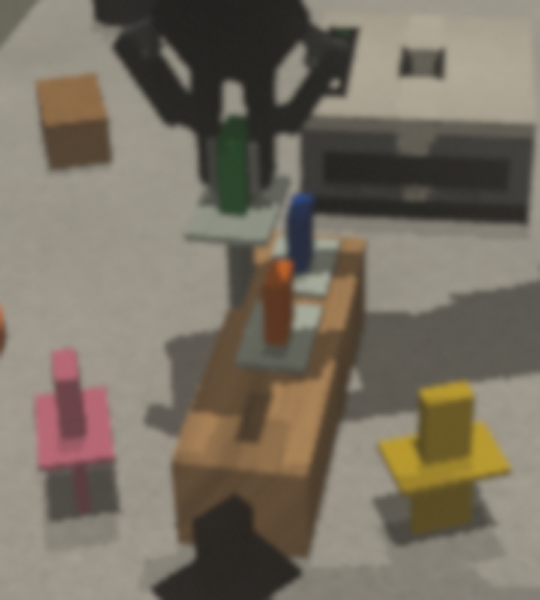

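The gauge hangs upright from the gripper, its pocket empty; the orange and blue gauges are undisturbed. Carrying it over to the feeder at this height, with the blade bottom at about 0.165 m.

Request:
{"op": "play_rows", "data": {"deltas": [[0.005, 0, -0.001, 0, -0.001, 0], [0.016, 0, -0.002, 0, -0.002, 0], [0.034, 0, -0.004, 0, -0.004, 0], [0.056, 0, -0.007, 0, -0.007, 0], [0.08, 0, -0.01, 0, -0.01, 0], [0.104, 0, -0.013, 0, -0.013, 0], [0.128, 0, -0.016, 0, -0.016, 0], [0.152, 0, -0.02, 0, -0.019, 0], [0.176, 0, -0.023, 0, -0.022, 0], [0.2, 0, -0.026, 0, -0.025, 0], [0.224, 0, -0.029, 0, -0.028, 0], [0.248, 0, -0.032, 0, -0.031, 0]]}}

```text
t: 6.7
tcp_pos: [0.5426, 0.0276, 0.2333]
tool_rot: [0.503, -0.498, 0.497, -0.502]
force: [-0.4, 0.2, -2.2]
finger_gap: 0.181
```

Request:
{"op": "play_rows", "data": {"deltas": [[0.025, 0, -0.002, 0, -0.003, 0], [0.05, 0, -0.004, 0, -0.006, 0], [0.075, 0, -0.006, 0, -0.009, 0], [0.1, 0, -0.009, 0, -0.012, 0], [0.125, 0, -0.012, 0, -0.015, 0], [0.15, 0, -0.014, 0, -0.018, 0], [0.175, 0, -0.017, 0, -0.021, 0], [0.196, 0, -0.019, 0, -0.024, 0], [0.212, 0, -0.02, 0, -0.026, 0], [0.222, 0, -0.021, 0, -0.028, 0], [0.2265, 0, -0.021, 0, -0.0285, 0], [0.2265, 0, -0.021, 0, -0.0285, 0]]}}

```text
t: 7.9
tcp_pos: [0.5252, -0.1971, 0.2337]
tool_rot: [0.51, -0.49, 0.49, -0.51]
force: [0.2, 0.2, -2.4]
finger_gap: 0.175
```

Request:
{"op": "play_rows", "data": {"deltas": [[0, 0, 0, 0, 0, 0], [0, 0, 0, 0, 0, 0], [0, 0, 0, 0, 0, 0]]}}

```text
t: 8.2
tcp_pos: [0.5254, -0.1961, 0.2338]
tool_rot: [0.51, -0.49, 0.489, -0.51]
force: [-0.6, 0.2, -2.0]
finger_gap: 0.18
```

```bash
python3 - <<'E'
from h import *
ims=[]
for n,(y,x) in(("top",(140,330)),("side",(70,270))):
    im=snapshot(n)[:,:,::-1]; cv2.imwrite(f"pics/{n}3.png",im)
    ims.append(cv2.resize(im[y:y+140,x:x+140],None,fx=2.8,fy=2.8,interpolation=2))
cv2.imwrite("pics/c8.png",np.hstack(ims))
s=st();delta([.511,-.195,.19],2.3)
E
```

```text
t 8.3 tcp [ 0.5255 -0.1963  0.2339] gap 0.18165798067457356 F [ 0.22  0.02 -1.62] M [ 0.046 -0.042  0.022] q [-5.560e-01  4.390e-01  1.592e+00 -1.000e-03  1.112e+00 -5.970e-01]
[[ 4.090e-02 -1.000e-03  9.992e-01]
 [-9.992e-01 -1.000e-04  4.090e-02]
 [ 0.000e+00 -1.000e+00 -1.000e-03]]
jaw 2 shift [-0.0019  0.0439 -0.0144] turn [0.001  0.0007 0.    ]
jaw 182 shift [-0.0019  0.0439 -0.0144] turn [ 1.0000e-04 -3.1409e+00 -1.6000e-03]
```

View pics/c8.png

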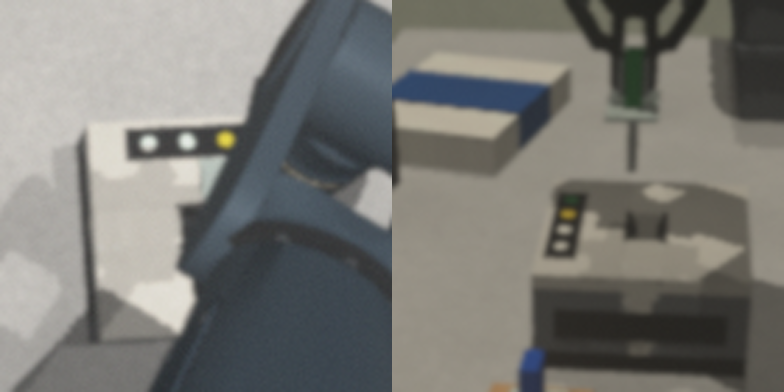

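The gauge hangs plumb above the feeder, blade at about (632,145) in the crop with the gap at (647,225). By the measured numbers it still needs -14 mm in x and a small y shift. I correct that and come down to about 25 mm above the top, then check.

Request:
{"op": "play_rows", "data": {"deltas": [[-0.001, 0, -0.004, 0, 0, 0], [-0.002, 0, -0.009, 0, 0, 0], [-0.002, 0.002, -0.013, 0, 0, 0], [-0.002, 0.01, -0.0145, 0.001, 0, 0], [-0.002, 0.02, -0.0145, 0.001, 0, 0], [-0.002, 0.03, -0.0145, 0.001, 0, 0], [-0.002, 0.038, -0.0145, 0.001, 0, 0], [-0.002, 0.04, -0.0145, 0.001, 0, 0], [-0.002, 0.04, -0.0145, 0.001, 0, 0], [-0.002, 0.04, -0.0145, 0.001, 0, 0]]}}

```text
t: 9.3
tcp_pos: [0.5111, -0.1956, 0.1939]
tool_rot: [0.51, -0.49, 0.49, -0.51]
force: [-0.6, -0.6, -1.8]
finger_gap: 0.184
```

```bash
python3 - <<'E'
from h import *
im=snapshot("side")[:,:,::-1]; m=camera_model('side')
x0,y0,f=290,70,5.5
c=cv2.resize(im[y0:y0+105,x0:x0+130],None,fx=f,fy=f,interpolation=2)
s=st();delta([.511,-.195,.114],2.3)
p=s['tcp_pos'];R=Ro.from_quat(s['tool_rot']).as_matrix();gx=R[:,2];gy=-R[:,0];gz=-R[:,1]
o=p-gz*.069
P=[o+gx*a+gy*b for a,b in((-.004,-.02),(.004,-.02),(.004,.02),(-.004,.02))]
P+=[o+gx*a+gy*b+gz*.055 for a,b in((-.024,-.036),(.024,-.036),(.024,.036),(-.024,.036))]
for q in proj(m,P): cv2.circle(c,tuple(int(v) for v in (q-[x0,y0]+.5)*f),3,(0,0,255),1)
cv2.imwrite("pics/c9.png",c)
E
```

```text
t 9.35 tcp [ 0.5112 -0.1957  0.1942] gap 0.18032642710706578 F [ 0.12  0.08 -1.77] M [ 0.037 -0.023  0.019] q [-0.57   0.472  1.668 -0.     1.001 -0.61 ]
[[ 4.000e-02  8.000e-04  9.992e-01]
 [-9.992e-01 -6.000e-04  4.000e-02]
 [ 6.000e-04 -1.000e+00  8.000e-04]]
jaw 2 shift [-0.0007  0.0802 -0.0002] turn [-0.0008 -0.0001  0.0006]
jaw 182 shift [-0.0007  0.0802 -0.0002] turn [-1.0000e-03  3.1415e+00 -1.2000e-03]
```

View pics/c9.png

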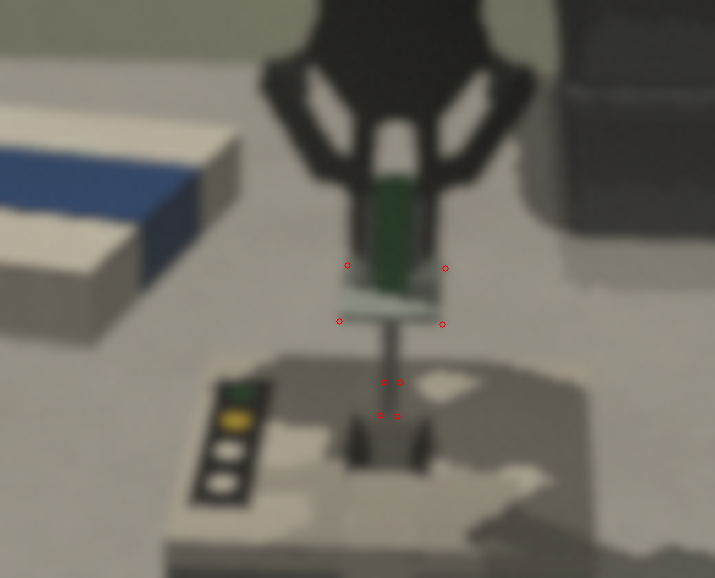

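The blade's lower end, at crop (389,415), lies on the predicted points and over the gap centre (389,445). Descending, with the last few mm slow while watching the force.

Request:
{"op": "play_rows", "data": {"deltas": [[0, 0.004, 0, 0, 0, 0], [0, 0.012, 0, 0, 0, 0], [0, 0.02, 0, 0, 0, 0], [0, 0.027, 0, 0, 0, 0], [0, 0.034, 0, 0, 0, 0], [0, 0.041, 0, 0, 0, 0], [0, 0.048, 0, 0, 0, 0], [0, 0.055, 0, 0, 0, 0], [0, 0.062, 0, 0, 0, 0], [0, 0.068, 0, 0, 0, 0], [0, 0.072, 0, 0, 0, 0], [0, 0.072, 0, 0, 0, 0]]}}

```text
t: 10.55
tcp_pos: [0.5104, -0.1953, 0.1212]
tool_rot: [0.51, -0.49, 0.489, -0.51]
force: [-0.2, 1.2, -1.0]
finger_gap: 0.181
```

```bash
python3 - <<'E'
from h import *
im=snapshot("side")[:,:,::-1]
x0,y0,f=290,70,5
cv2.imwrite("pics/c10.png",cv2.resize(im[y0:y0+115,x0:x0+130],None,fx=f,fy=f,interpolation=2))
s=st();delta([.511,-.195,.114],2.3)
E
```

```text
t 10.6 tcp [ 0.5107 -0.1954  0.1216] gap 0.17782279446796231 F [ 0.38  0.52 -2.09] M [ 0.012 -0.001 -0.024] q [-0.57   0.58   1.728 -0.     0.834 -0.61 ]
[[ 4.000e-02 -4.000e-04  9.992e-01]
 [-9.992e-01  1.000e-04  4.000e-02]
 [-2.000e-04 -1.000e+00 -4.000e-04]]
jaw 2 shift [-0.0004  0.0076  0.0003] turn [ 0.0004 -0.0002 -0.0002]
jaw 182 shift [-0.0004  0.0076  0.0003] turn [2.0000e-04 3.1414e+00 6.0000e-04]
```

View pics/c10.png

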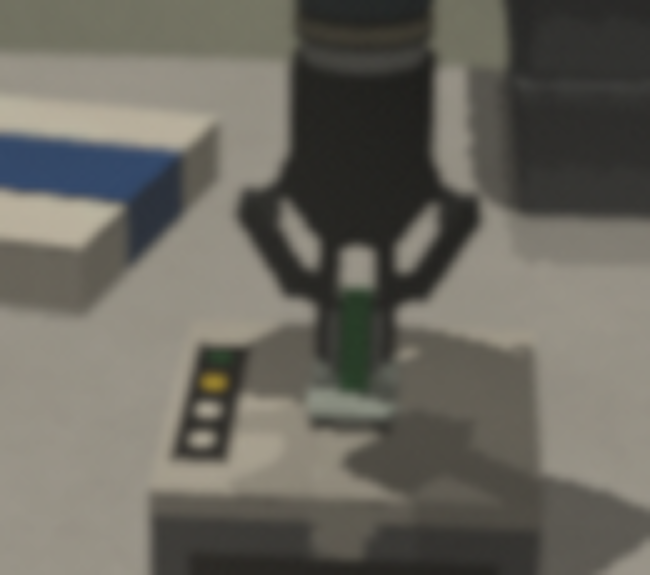

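The blade is in the gap with the collar at crop (352,405), still about 7 mm above the top, and there is no contact force. On slowly to contact.

Request:
{"op": "play_rows", "data": {"deltas": [[0, 0.0015, 0, 0, 0, 0], [0, 0.003, 0, 0, 0, 0], [0, 0.0045, 0, 0, 0, 0], [0, 0.006, 0, 0, 0, 0], [0, 0.006, 0, 0, 0, 0]]}}

```text
t: 11.1
tcp_pos: [0.5106, -0.1954, 0.1156]
tool_rot: [0.51, -0.49, 0.49, -0.51]
force: [0.1, 0.2, -2.1]
finger_gap: 0.182
```

Request:
{"op": "play_rows", "data": {"deltas": [[0, 0.0005, 0, 0, 0, 0], [0, 0.001, 0, 0, 0, 0], [0, 0.001, 0, 0, 0, 0]]}}

```text
t: 11.4
tcp_pos: [0.5108, -0.1955, 0.1148]
tool_rot: [0.51, -0.49, 0.49, -0.51]
force: [-0.0, 0.9, -2.3]
finger_gap: 0.18
```

Request:
{"op": "play_rows", "data": {"deltas": [[0, 0.0005, 0, 0, 0, 0], [0, 0.001, 0, 0, 0, 0], [0, 0.001, 0, 0, 0, 0]]}}

```text
t: 11.7
tcp_pos: [0.5109, -0.1955, 0.1143]
tool_rot: [0.51, -0.49, 0.49, -0.51]
force: [-0.3, 0.1, 2.8]
finger_gap: 0.183
```

Request:
{"op": "play_rows", "data": {"deltas": [[0, 0.0005, 0, 0, 0, 0], [0, 0.001, 0, 0, 0, 0], [0, 0.001, 0, 0, 0, 0]]}}

```text
t: 12.0
tcp_pos: [0.5109, -0.1955, 0.1143]
tool_rot: [0.51, -0.49, 0.49, -0.51]
force: [-3.0, 2.2, 9.6]
finger_gap: 0.186
```

Contact: the force reversed to +9.6 N and z stopped at 0.1143, close to the expected 0.114. Opening, then backing straight up.

Request:
{"op": "play_rows", "data": {"deltas": [[0, 0, 0, 0, 0, 0], [0, 0, 0, 0, 0, 0], [0, 0, 0, 0, 0, 0], [0, 0, 0, 0, 0, 0], [0, 0, 0, 0, 0, 0], [0, 0, 0, 0, 0, 0]], "gripper": 0.05}}

```text
t: 12.6
tcp_pos: [0.5107, -0.1954, 0.1127]
tool_rot: [0.51, -0.49, 0.49, -0.51]
force: [-0.2, -0.0, 1.0]
finger_gap: 0.587
```

Request:
{"op": "play_rows", "data": {"deltas": [[0, -0.005, 0, 0, 0, 0], [0, -0.015, 0, 0, 0, 0], [0, -0.03, 0, 0, 0, 0], [0, -0.045, 0, 0, 0, 0], [0, -0.06, 0, 0, 0, 0], [0, -0.08, 0, 0, 0, 0], [0, -0.1, 0, 0, 0, 0], [0, -0.12, 0, 0, 0, 0], [0, -0.135, 0, 0, 0, 0], [0, -0.14, 0, 0, 0, 0], [0, -0.14, 0, 0, 0, 0]]}}

```text
t: 13.7
tcp_pos: [0.5111, -0.1956, 0.2541]
tool_rot: [-0.51, 0.489, -0.491, 0.51]
force: [0.1, -0.4, -0.7]
finger_gap: 0.585
```

```bash
python3 - <<'E'
from h import *
im=snapshot("side")[:,:,::-1]; m=camera_model('side')
x0,y0,f=210,120,3
c=cv2.resize(im[y0:y0+195,x0:x0+220],None,fx=f,fy=f,interpolation=2)
g=np.array([.511,-.195,0]);a=np.radians(2.3);gx=np.array([np.cos(a),np.sin(a),0]);gy=np.array([-np.sin(a),np.cos(a),0])
P=[g+gx*i*.024+gy*j*.036+[0,0,.106] for i in(-1,1) for j in(-1,1)]+[g+gx*i*.008+gy*j*.016+[0,0,.156] for i in(-1,1) for j in(-1,1)]
for q in proj(m,P): cv2.circle(c,tuple(int(v) for v in (q-[x0,y0]+.5)*f),2,(0,0,255),-1)
cv2.imwrite("pics/c11.png",c);st()
E
```

```text
t 13.75 tcp [ 0.5106 -0.1954  0.2531] gap 0.5871394676322566 F [ 0.2   1.09 -1.06] M [-0.009  0.004 -0.014] q [-0.57   0.396  1.605 -0.     1.14  -0.61 ]
[[ 4.000e-02  4.000e-04  9.992e-01]
 [-9.992e-01 -3.000e-04  4.000e-02]
 [ 4.000e-04 -1.000e+00  3.000e-04]]
```

View pics/c11.png

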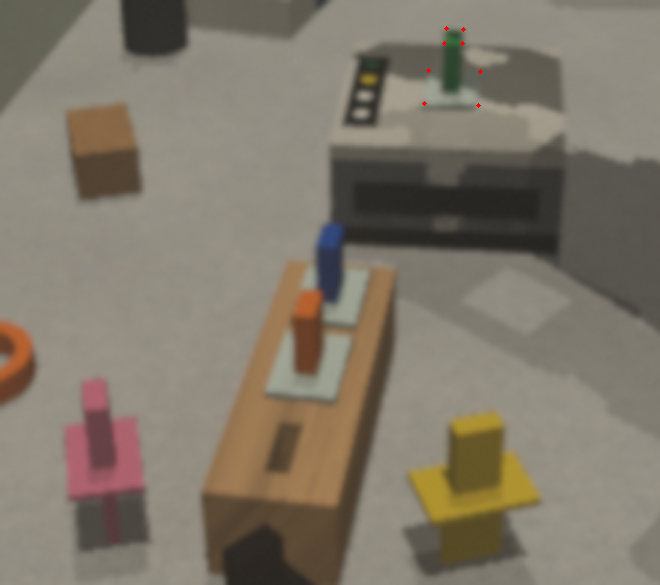

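The green gauge stands upright in the feeder, its collar on the top at crop (450,95) and within about a pixel of the predicted seated corners. The orange and blue gauges are in the stand, the gripper is clear, and wrist force is about zero.

```bash
python3 -c "
from station import *
sign_off()"
```

```text
the job is handed in; nothing more can be done
```

I took the green gauge out of its stand pocket and lowered it into the feeder gap while holding it. When its collar touched the feeder top, I let go and backed straight up. I handed the job in at about 13.8 s of the 42 s.

- **Seating:** contact came at a TCP height of 0.1143 m (0.114 expected), with a push of about 10 N.
- **Final picture:** the gauge stands upright in the gap, with its collar and grip within about a pixel of the predicted seated position. This check used the side view only.
- **Other objects:** the orange and blue gauges are in the stand, and the pink and yellow look-alikes look unmoved. Only part of the black one was in the last picture. The gripper was clear of everything at hand-in.
- **Disagreement on the way:** after the carry the tool was 14 mm off in x. I corrected this above the feeder before lowering. No check failed.

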